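# Lower the lid press by its ratchet winder

## Robot

A 7-joint arm with a two-finger parallel gripper is mounted at the origin on the work surface. World frame = base frame: x ahead of the robot, y to its left, z up, the work surface at z = 0. Lengths are in m, angles in rad, forces in N, time in s.
With the tool pointing down it reaches from about 0.375 to 0.925 m from the base axis. Payload 3.1 kg.
Tool frame: the origin (TCP) lies at the very end of the fingers, on their centre line; the grasp point (between the pads) lies 19 mm behind it; z points along the fingers, y is the line along which they close (so a half turn about z gives the same grasp; the last joint's range is limited). The gripper opens to 85 mm and grips with 20 to 120 N. Pads are 22 mm wide; open, the fingers measure 114 mm over their backs; the gripper's body (76 mm by 85 mm) begins 54 mm behind the grasp point. The pads swing forward as they close: fully open they stand 13 mm farther back than shut.
Start: joints at [1.211, 0.383, 0.044, 1.598, -0.018, 1.161, -0.05], TCP at [0.168, -0.628, 0.231] pointing down, gripper open.
Joint ranges: [-2.61, 2.61], [-0.41, 2.15], [-1.48, 1.57], [0, 2.5], [-1.57, 4.71], [0.05, 1.97], [-2.85, 2.85]. Speed limits (rad/s): [2.79, 2.79, 3.14, 3.14, 3.14, 3.14, 3.14].

## Interface

Orientations are given as a rotation vector (axis times angle).
In Python, from workcell import arm, viewer gives the robot as it stands.
- The arm moves only by the tool drive_tool, never from a script. Its argument "commands" is a list of rows, each a list of 5 numbers: the opening, from 0 (shut) to 1 (fully open), then the shift along the world's x, y, z in mm, then the turn about the world's z in degrees. A call has exactly 5 rows; each row is the pose to reach, as a shift and turn from the pose commanded when the call began; what a row does not reach only later rows make up. A row lasts 1/10 s, in which the tool goes at most 50 mm and 8.59 degrees, less where a joint would pass 70% of its speed; a pose out of reach is approached as far as the arm can. A call with a gripper value outside its range is refused whole. The fingers move at their own pace and stop on an object; "grip_force" is the grip in N (left out, the last holds). Time passes only in rows, so rows that repeat a pose let the fingers close, or fill a call up. It gives the time, the measured TCP pose, the force, the opening and the grip force at its end, in the units of the state.
- arm.observe(): the state, without advancing time (a new reading comes with each control period).
- viewer.capture(name): name is "scene" or "top" or "wrist"; returns (picture, depth): 480x640x3 uint8, red, green, blue; 480x640 float32, m along the optical axis (not along the pixel's ray), 0 where there is no reading.
- viewer.camera_model(name): a dict with "fovy" (degrees; the focal length in pixels is half the picture's height over the tangent of half this angle, whatever the lens; pixels are square), "cx", "cy" (the principal point, pixels), "D" ([k1, k2, p1, p2, k3] as OpenCV has them; the pictures are not rectified), "world_from_camera" (4x4, takes a point from camera to world coordinates). Camera axes: x right, y down, z forward; pixel columns grow to the right and rows downward; lengths in m; the calibration is good to about 2 mm. A picture is of the moment at which its call begins: read the wrist's pose just before it. camera_model takes no time and is no camera call; for the wrist camera it gives the pose at the moment of the call.
- arm.sign_off(): hands the job in; it is judged then, once.
The state is a dict: "time_s": time; "joints": joint angles; "dq": joint speeds; "joint_efforts": joint torques, N m; "eef_pos": TCP position; "orientation": TCP orientation; "ft_force": force on the tool from outside, world axes, zero at the start; "torque": the same for the moment, N m; "grip_width": finger opening in m; "finger_force": force on a finger pad.
Only numpy, scipy, OpenCV 4.12 (cv2) and the standard library are available. Lean on these libraries where they do the work, as an engineer would, in place of code of your own. Each camera call takes 0.05 s, during which the arm holds its last target. There are 200 camera calls.

## Task

The weighted ram of the lid press is held up by its ratchet: push the yellow release lever fully over to release, then take the crank handle, wind up just enough for the trapped pawl to spring clear, and keeping hold let the crank turn back slowly until the ram rests gently on the tin with all its weight. Never let the crank run away or force the ram down on the tin, then let go, leave the lever at release, and do not disturb the other things on the bench.

Things in the scene. Friction and masses are not known exactly. Their poses are not given: they have to be found in the camera images.
- crank_hub (a point): Point on the level crank shaft of the white press, in the vertical plane of the crank handle's middle, 185 mm above the table. Its axes are the press's: z up, y along the shaft (the crank is on the -y side), x from the column towards the tin (up to 0.3 rad off the robot's x). The crank turns in the x-z plane.
- handle (a point): Middle of the black crank handle: a freely spinning sleeve, 22 mm diameter, 90 mm long, lying along the shaft, sticking out to the press's -y side; 85 mm from crank_hub. Can be pinched from above, across x. Stays above or level with the hub. Once the pawl is clear the ram pulls it with 5 to 10 N along its circle in the lowering direction. Ignore this point's orientation.
- crank (a joint): Crank angle (rad). At 0 the arm leans 1.0 rad from upright to the press's -x; positive leans it further (winds up, 30 mm of ram per rad); negative lowers: the handle goes over the top towards +x. Starts near 0, held by the pawl in a tooth; goes back by 1.0 to 2.0 rad until the ram lands. It cannot hold or brake the ram by itself.
- pawl_lever (a joint): Angle of the release lever (rad): 0 to 0.1 = hold, leaning to the press's -x; 0.6 = release, leaning to +x; a stop at each end. It stays where it is left; moving it takes 2 to 3 N at its knob.
- lever_knob (a point): Centre of the yellow ball, 22 mm diameter, on top of the thin release lever, 75 mm above the lever's pin (along y), on the press's -y side above the ratchet wheel. It moves 45 mm towards the press's +x from hold to release. Free space at its -x side for fingers to push it.
- pawl (a joint): Angle of the red pawl relative to the release lever it is sprung to (rad). Lever at release: about -0.6 while the loaded tooth still traps the pawl, about -0.15 once it has sprung clear of the wheel. It springs clear by itself when the crank is wound up slightly (0.02 to 0.15 rad), which unloads the tooth.
- ram: Steel ram, about 2 kg, sliding up and down with the crank; round foot 72 mm across, origin at the centre of its underside. Below it a red tin is held in a nest; its lid's height differs by 26 mm between runs and is not measured, so landing must be felt: the handle then carries no load. Each newton pushed on along the handle's circle adds about 3 N on the tin (which bears 80 N).
- bean_jar: Bystander: amber glass jar with black cap, 72 mm across, 120 mm tall; origin at the centre of its underside. To be left alone.
- cup: Bystander: white mug, 76 mm across, 85 mm tall; origin at the centre of its underside. To be left alone.
- spare_tin: Bystander: red spare tin, 72 mm across, 75 mm tall; origin at the centre of its underside. To be left alone.
- carton: Bystander: cardboard box 90 x 70 x 60 mm; origin at the centre of its underside. To be left alone.
- tape_roll: Bystander: blue ring 90 mm across, 24 mm tall, lying flat; origin at the centre of its underside. To be left alone.

How it is judged:
By the outcome, as a careful person would: the job done as asked, in the order asked, and still so for the second after the job is handed in, with the robot touching nothing.
It also fails if it takes over 72 s, if anything falls off the work surface, if the arm or the gripper's body presses on something with over 40 N, if the wrist force passes 120 N, or if a joint passes its speed limit or range.

## Working session

There is one attempt and no reset: what is moved stays moved. The work goes in short steps, Python scripts to look and compute and a tool call to move; the robot and the scene stay as the last step left them, time stands still between calls to the robot, and variables do not carry over. Pictures are saved under pics/ and viewed, at most 10 in all, crops included, and the job is handed in when it is done.

Besides the shell and the picture viewer there is one more tool, called after "Emit:" in YAML: its name, and indented under it one key for each argument. drive_tool: Moves the arm, as the interface text tells. Its arguments: {"type":"object","properties":{"commands":{"type":"array","items":{"type":"array","items":{"type":"number"}}},"grip_force":{"type":"number"}},"required":["commands"]}

```bash
mkdir -p pics; cat > h.py <<'E'
import numpy as np, cv2
from workcell import arm, viewer
def cap(n):
    m=viewer.camera_model(n); p,d=viewer.capture(n); return m,p,d
def K(m):
    f=240/np.tan(np.radians(m["fovy"])/2); return np.array([[f,0,m["cx"]],[0,f,m["cy"]],[0,0,1.]])
def pts(m,d,uv):
    uv=np.asarray(uv,float).reshape(-1,2)
    n=cv2.undistortPoints(uv.reshape(-1,1,2),K(m),np.array(m["D"],float)).reshape(-1,2)
    z=d[uv[:,1].astype(int),uv[:,0].astype(int)]
    P=np.c_[n*z[:,None],z,np.ones(len(z))]
    return (P@np.array(m["world_from_camera"]).T)[:,:3]
def save(n,p): cv2.imwrite(f"pics/{n}.png",p[:,:,::-1])
E
python3 - <<'E'
from h import *
import pickle
D={}
for n in("scene","top"):
    m,p,d=cap(n); D[n]=(m,p,d); save(n+"1",p); print(n,np.round(m["world_from_camera"],3).tolist())
pickle.dump(D,open("d.pkl","wb"))
print(arm.observe())
E
```

```text
scene [[-0.354, 0.681, -0.641, 1.266], [0.935, 0.248, -0.253, 0.259], [-0.013, -0.689, -0.725, 1.051], [0.0, 0.0, 0.0, 1.0]]
top [[-0.01, -0.984, 0.177, 0.365], [-1.0, 0.006, -0.021, -0.018], [0.02, -0.177, -0.984, 1.193], [0.0, 0.0, 0.0, 1.0]]
{'time_s': 0.1, 'joints': array([ 1.2112168 ,  0.38376676,  0.04384436,  1.59944065, -0.01791936,
        1.16118828, -0.04991709]), 'dq': array([ 0.00142935, -0.00328707, -0.00011344, -0.00303652, -0.00017731,
        0.00190964,  0.00084172]), 'joint_efforts': array([ 2.81631772e-03, -4.34727859e+01,  1.02932118e+00, -2.50455254e+01,
        1.08102069e-02,  5.45099785e-03, -1.58146247e-05]), 'eef_pos': array([ 0.16799556, -0.62702131,  0.22999316]), 'orientation': array([-3.11235782e+00, -4.09793414e-01,  6.67918415e-04]), 'ft_force': array([ 0.42679884, -0.82569895,  0.42799594]), 'torque': array([-0.02698069, -0.01121528,  0.01907688]), 'finger_force': 0.0, 'grip_width': 0.08549687887989446}
```

View pics/scene1.png

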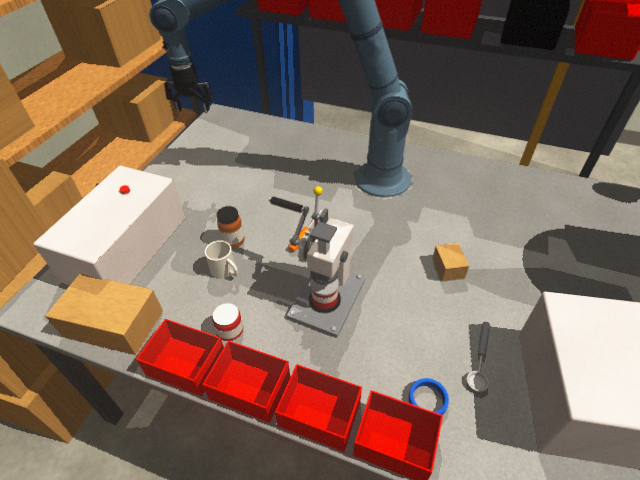

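View pics/top1.png

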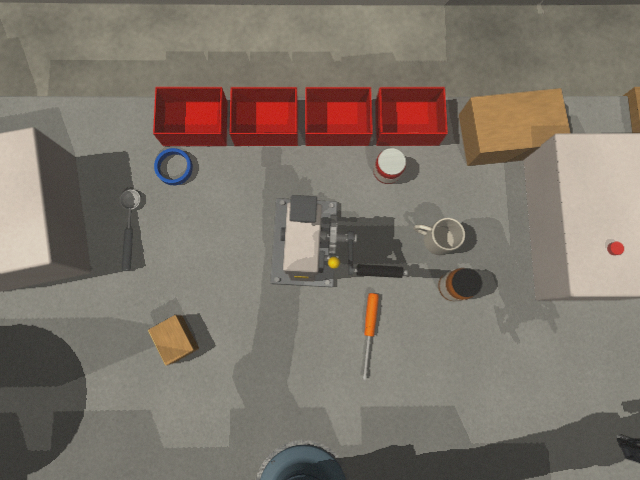

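The top view shows the knob at (333,262), the black handle at (355–403,270), the jar at (463,284), the cup at (447,236) and the press plate spanning about (273–340, 197–287). In the scene view the knob is at (318,190) and the handle at (272–302, 198–210).

```bash
python3 - <<'E'
from h import *
import pickle
D=pickle.load(open("d.pkl","rb"))
def ray(m,uv):
    n=cv2.undistortPoints(np.array([[uv]],float),K(m),np.array(m["D"],float)).ravel()
    T=np.array(m["world_from_camera"]); v=T[:3,:3]@np.r_[n,1]; return T[:3,3],v/np.linalg.norm(v)
def tri(a,b):
    (o,u),(q,w)=a,b
    t=np.linalg.lstsq(np.c_[u,-w],q-o,rcond=None)[0]
    A,B=o+t[0]*u,q+t[1]*w; return (A+B)/2,np.linalg.norm(A-B)
R={}
for n,(hx,hy,hw,hh) in dict(scene=(262,190,45,25),top=(345,258,65,22)).items():
    m,p,d=D[n]; hsv=cv2.cvtColor(p,cv2.COLOR_RGB2HSV)
    y=cv2.inRange(hsv,(22,170,120),(34,255,255)); 
    kx,ky=(318,190) if n=="scene" else (333,262)
    M=np.zeros_like(y);M[ky-10:ky+11,kx-10:kx+11]=255
    v=np.argwhere(y&M)[:,::-1]; kc=v.mean(0); print(n,"knob",kc,len(v),pts(m,d,v).mean(0).round(4))
    b=(p.max(2)<45).astype(np.uint8)*255; M[:]=0; M[hy:hy+hh,hx:hx+hw]=255
    nl,lab,st,ce=cv2.connectedComponentsWithStats(b&M); i=1+st[1:,4].argmax()
    v=np.argwhere(lab==i)[:,::-1]; P=pts(m,d,v); P=P[P[:,2]>.15]
    c=P.mean(0); s=np.linalg.svd(P-c)[2][0]; t=(P-c)@s
    print(" handle px",v.mean(0),len(v),"mean",c.round(4),"axis",s.round(3),"ext",(c+s*t.min()).round(4),(c+s*t.max()).round(4),"zmax",P[:,2].max().round(4))
    R[n]=(ray(m,kc),ray(m,v.mean(0)))
print("tri knob",tri(R["scene"][0],R["top"][0]),"handle",tri(R["scene"][1],R["top"][1]))
m,p,d=D["top"]
vv,uu=np.mgrid[80:420,130:560]; P=pts(m,d,np.c_[uu.ravel(),vv.ravel()])
def box(lo,hi,z0,z1,name):
    u,v=uu.ravel(),vv.ravel(); k=(u>=lo[0])&(u<=hi[0])&(v>=lo[1])&(v<=hi[1])&(P[:,2]>z0)&(P[:,2]<z1)
    Q=P[k]; r=cv2.minAreaRect(Q[:,:2].astype(np.float32)*1000); print(name,k.sum(),"min",Q.min(0).round(3),"max",Q.max(0).round(3),"rect",np.round(r[0],1),np.round(r[1],1),round(r[2],1))
box((440,265),(485,302),.1,.14,"jar cap"); box((412,215),(468,255),.06,.1,"cup")
box((265,190),(345,292),.008,.03,"plate"); box((265,190),(345,292),.2,.5,"press top"); 
box((325,255),(345,270),.1,.5,"knob")
box((345,258),(408,282),.1,.5,"handle")
box((325,190),(350,262),.1,.3,"wheel")
E
```

```text
scene knob [317.83673469 190.12244898] 49 [ 0.4678 -0.0638  0.3054]
 handle px [296.16666667 208.5       ] 6 mean [ 0.4808 -0.1214  0.2352] axis [-0.068  0.901  0.428] ext [ 0.4812 -0.1274  0.2324] [ 0.4804 -0.116   0.2378] zmax 0.2383
top knob [333.12244898 262.1122449 ] 98 [ 0.4759 -0.0622  0.321 ]
 handle px [358.66666667 266.33333333] 6 mean [ 0.4776 -0.1158  0.24  ] axis [-0.633 -0.574  0.52 ] ext [ 0.4796 -0.114   0.2384] [ 0.4754 -0.1178  0.2418] zmax 0.2421
tri knob (array([ 0.47657099, -0.06153069,  0.31320676]), np.float64(0.0021547904079283154)) handle (array([ 0.47921518, -0.11909102,  0.23414909]), np.float64(0.005668221796693454))
jar cap 690 min [ 0.425 -0.396  0.101] max [ 0.487 -0.334  0.126] rect [ 456. -365.] [61.3 61.6] 87.4
cup 439 min [ 0.532 -0.377  0.06 ] max [ 0.607 -0.271  0.09 ] rect [ 567.9 -326.4] [ 75.3 103.1] 9.3
plate 1925 min [ 0.457 -0.087  0.009] max [0.675 0.074 0.028] rect [566.  -7.] [150.  211.1] 86.4
press top 3164 min [ 0.466 -0.075  0.2  ] max [0.611 0.037 0.326] rect [538.9 -19.3] [115.  139.3] 86.5
knob 155 min [ 0.466 -0.074  0.241] max [ 0.5   -0.05   0.326] rect [483.1 -61.6] [23.4 33.3] 88.3
handle 640 min [ 0.457 -0.209  0.221] max [ 0.497 -0.095  0.246] rect [ 475.4 -152.2] [114.1  33.6] 85.4
wheel 572 min [ 0.487 -0.105  0.149] max [ 0.595 -0.05   0.251] rect [541.3 -77.9] [ 51.9 105.6] 86.5
```

```bash
python3 - <<'E'
from h import *
import pickle
D=pickle.load(open("d.pkl","rb"))
a=cv2.resize(D["scene"][1][170:330,230:390],(560,560),interpolation=3)
b=cv2.resize(D["top"][1][180:300,260:500],(800,400),interpolation=3)
save("cropA",a)
E
```

```text
(no output)
```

View pics/cropA.png

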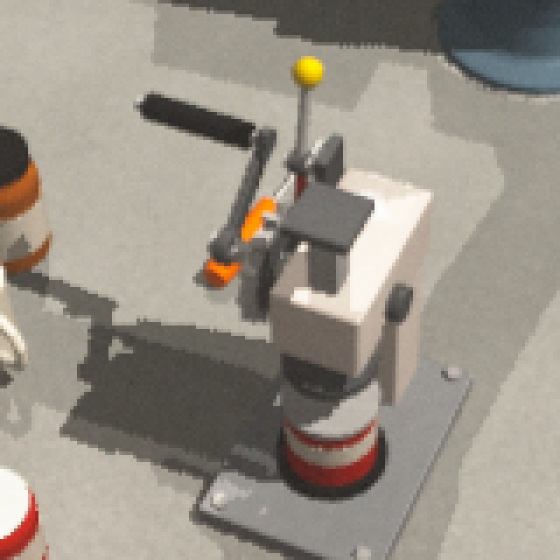

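The crop shows the lever leaning back with free space behind the knob, and the crank handle sticking out towards -y. The press x axis is about -3.5° from world x. The knob is near (0.477, -0.062, 0.313) and the handle's middle near (0.473, -0.162, 0.231), which matches 0.185 + 0.085·cos 1. I'll move behind the knob with the fingers shut.

Emit:
drive_tool:
  commands:
    - [0,0,0,40,0]
    - [0,20,50,80,7]
    - [0,40,90,110,15]
    - [0,65,130,120,22]
    - [0,85,170,120,30]
  grip_force: 30

```text
time_s: 0.6
eef_pos: [0.2487, -0.4681, 0.3526]
orientation: [2.896, 1.206, 0.001]
ft_force: [0.8, -1.0, 0.0]
grip_width: 0.0127
finger_force: 0.0
```

Emit:
drive_tool:
  commands:
    - [0,20,40,0,6]
    - [0,40,80,0,13]
    - [0,60,120,0,20]
    - [0,80,160,0,26]
    - [0,95,200,0,32]

```text
time_s: 1.1
eef_pos: [0.3434, -0.2661, 0.3497]
orientation: [-2.453, -1.962, 0.0]
ft_force: [0.8, -0.8, 0.0]
grip_width: -0.0002
finger_force: 0.0
```

Emit:
drive_tool:
  commands:
    - [0,17,40,0,3]
    - [0,35,80,0,6]
    - [0,52,120,0,8]
    - [0,70,160,0,9.5]
    - [0,82,199,0,9.5]

```text
time_s: 1.6
eef_pos: [0.4251, -0.0673, 0.3498]
orientation: [-2.287, -2.154, 0.0]
ft_force: [1.6, -0.2, 0.1]
grip_width: 0.0001
finger_force: 0.0
```

Emit:
drive_tool:
  commands:
    - [0,0,0,-15,0]
    - [0,0,0,-30,0]
    - [0,0,0,-48,0]
    - [0,0,0,-48,0]
    - [0,0,0,-48,0]

```text
time_s: 2.1
eef_pos: [0.4244, -0.0694, 0.302]
orientation: [-2.288, -2.152, 0.001]
ft_force: [0.4, -0.1, 0.5]
grip_width: 0.0001
finger_force: 0.0
```

```bash
python3 - <<'E'
from h import *
print(arm.observe()["eef_pos"])
m,p,d=cap("wrist"); m2,p2,d2=cap("scene")
a=cv2.resize(p2[150:290,230:390],(640,560),interpolation=3)
save("w1",np.hstack([cv2.resize(p,(400,300)),cv2.resize(p2[160:280,240:400],(400,300),interpolation=3)]))
E
```

```text
[ 0.42435311 -0.0693532   0.30195176]
```

View pics/w1.png

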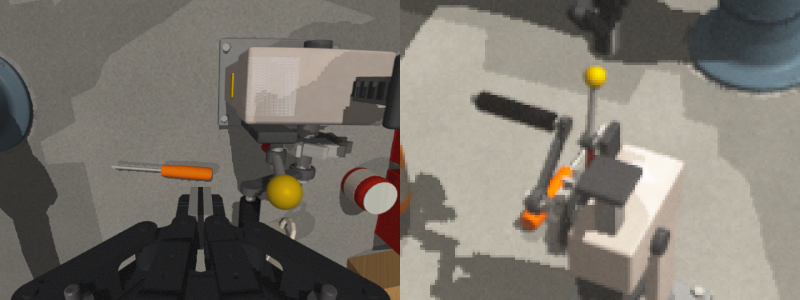

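Wrist view (left half): the ball is at (285,192) beside the closed fingertips at (200,190), roughly in line. Scene view (right half): the fingers are behind the knob. I'll refine the knob and handle positions from the wrist camera.

```bash
python3 - <<'E'
from h import *
m,p,d=cap("wrist"); hsv=cv2.cvtColor(p,cv2.COLOR_RGB2HSV)
y=cv2.inRange(hsv,(20,150,80),(34,255,255)); n,l,s,c=cv2.connectedComponentsWithStats(y)
for i in range(1,n):
    if s[i,4]>300:
        v=np.argwhere(l==i)[:,::-1]; P=pts(m,d,v); print(c[i],s[i],P.mean(0),P.min(0),P.max(0),d[l==i].min())
        # centre along ray through blob centre: front depth + r
        o=np.array(m["world_from_camera"])[:3,3]; u=c[i].astype(int); q=pts(m,d,[u])[0]; e=(q-o)/np.linalg.norm(q-o); print("centre",q+e*.011)
E
```

```text
[451.02556818 304.80397727] [ 423  278   57   55 2464] [ 0.47422521 -0.05814207  0.32083681] [ 0.42913771 -0.10090496  0.20560014] [0.52523403 0.00737406 0.44635423] 0.0
centre [ 0.47651571 -0.06115626  0.31447785]
```

Emit:
drive_tool:
  commands:
    - [0,4,9,0,0]
    - [0,8,9,0,0]
    - [0,12,9,0,0]
    - [0,16,9,0,0]
    - [0,20,9,0,0]

```text
time_s: 2.75
eef_pos: [0.4452, -0.0605, 0.3022]
orientation: [-2.288, -2.152, -0.0]
ft_force: [1.7, -0.5, 0.7]
grip_width: 0.0001
finger_force: 0.0
```

Emit:
drive_tool:
  commands:
    - [0,4,0,0,0]
    - [0,9,-0.5,0,0]
    - [0,14,-1,0,0]
    - [0,19,-1,0,0]
    - [0,24,-1.5,0,0]

```text
time_s: 3.25
eef_pos: [0.4689, -0.0619, 0.3022]
orientation: [-2.288, -2.152, 0.001]
ft_force: [-2.4, 0.1, 2.7]
grip_width: 0.0
finger_force: 1.2
```

Emit:
drive_tool:
  commands:
    - [0,4,0,0,0]
    - [0,8,-0.5,0,0]
    - [0,12,-1,0,0]
    - [0,16,-1,0,0]
    - [0,20,-1,0,0]

```text
time_s: 3.75
eef_pos: [0.4888, -0.063, 0.3019]
orientation: [-2.288, -2.152, 0.001]
ft_force: [-3.3, -0.7, 0.3]
grip_width: -0.0002
finger_force: 1.3
```

Contact is steady at about 3 N. I'll continue until the stop.

Emit:
drive_tool:
  commands:
    - [0,2,0,0,0]
    - [0,4,0,0,0]
    - [0,6,0,0,0]
    - [0,8,-0.5,0,0]
    - [0,8,-0.5,0,0]

```text
time_s: 4.25
eef_pos: [0.4932, -0.0633, 0.3013]
orientation: [-2.284, -2.148, 0.011]
ft_force: [-10.6, -0.2, 4.6]
grip_width: -0.0001
finger_force: 5.2
```

```bash
python3 - <<'E'
from h import *
print(arm.observe()["ft_force"],arm.observe()["eef_pos"])
m,p,d=cap("wrist"); hsv=cv2.cvtColor(p,cv2.COLOR_RGB2HSV)
y=cv2.inRange(hsv,(20,150,80),(34,255,255)); n,l,s,c=cv2.connectedComponentsWithStats(y)
i=1+s[1:,4].argmax(); o=np.array(m["world_from_camera"])[:3,3]; q=pts(m,d,[c[i].astype(int)])[0]; e=(q-o)/np.linalg.norm(q-o); print("centre",q+e*.011,s[i])
E
```

```text
[-10.63108289  -0.24852627   4.57178664] [ 0.49316646 -0.06328214  0.30131434]
centre [ 0.51679409 -0.06414083  0.31245217] [ 356  302   51   56 2218]
```

The lever is on its stop: 10 N, and the knob moved about 40 mm to x = 0.517. I'll back off, rise, and move to the -y side to view the handle up close while opening the fingers.

Emit:
drive_tool:
  commands:
    - [0,-20,0,0,0]
    - [0,-45,0,0,0]
    - [0,-55,0,30,0]
    - [0,-55,-40,50,0]
    - [0,-50,-80,50,0]

```text
time_s: 4.8
eef_pos: [0.4499, -0.1436, 0.3568]
orientation: [2.276, 2.149, 0.007]
ft_force: [0.8, -0.4, 0.2]
grip_width: -0.0003
finger_force: 0.0
```

Emit:
drive_tool:
  commands:
    - [0.5,5,-30,0,0]
    - [0.7,12,-60,0,0]
    - [0.7,20,-90,0,0]
    - [0.7,20,-90,0,0]
    - [0.7,20,-90,0,0]

```text
time_s: 5.3
eef_pos: [0.4676, -0.2341, 0.3522]
orientation: [2.289, 2.15, 0.003]
ft_force: [0.0, 0.1, -0.2]
grip_width: 0.0594
finger_force: 0.0
```

```bash
python3 - <<'E'
from h import *
print(arm.observe()["ft_force"],arm.observe()["eef_pos"],arm.observe()["grip_width"])
m,p,d=cap("wrist"); save("w2",p)
vv,uu=np.mgrid[0:480,0:640]; P=pts(m,d,np.c_[uu.ravel(),vv.ravel()])
k=(p.max(2).ravel()<60)&(P[:,2]>.2)&(P[:,2]<.26)&(P[:,0]>.43)&(P[:,0]<.52)&(P[:,1]>-.23)&(P[:,1]<-.1)&(d.ravel()>0)
Q=P[k]; print(k.sum(),Q.min(0),Q.max(0))
for y0 in np.arange(-.22,-.1,.01):
    S=Q[(Q[:,1]>=y0)&(Q[:,1]<y0+.01)]
    if len(S)>20: print(round(y0+.005,3),len(S),S[:,0].min().round(4),S[:,0].max().round(4),np.percentile(S[:,2],95).round(4))
E
```

```text
[ 0.02963371  0.05569317 -0.20887233] [ 0.46763627 -0.23407662  0.35223074] 0.05940098066710563
5147 [ 0.45603525 -0.20165211  0.20007327] [ 0.51994343 -0.10005608  0.24532323]
-0.195 404 0.456 0.4773 0.2436
-0.185 461 0.4563 0.4778 0.2436
-0.175 478 0.4572 0.4783 0.2434
-0.165 493 0.458 0.4796 0.2436
-0.155 508 0.4588 0.4801 0.2438
-0.145 526 0.4591 0.4807 0.2435
-0.135 545 0.4596 0.4812 0.2436
-0.125 559 0.4604 0.4818 0.2437
-0.115 501 0.4612 0.4829 0.2436
-0.105 671 0.4624 0.5199 0.2405
```

View pics/w2.png

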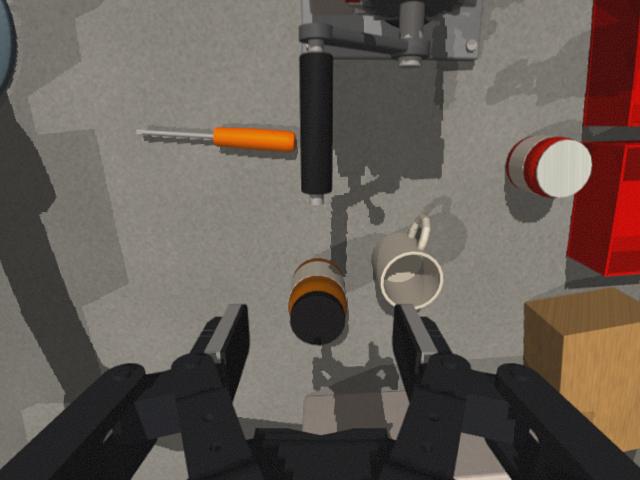

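The wrist view shows the handle at (300–332, 52–193), clear of the jar (318,300) and cup (410,280), with the fingers ready either side. The handle's centre at y = -0.160 is (0.469, -0.160, 0.2326). I'll check the camera's offset for clearance to the knob.

```bash
python3 - <<'E'
from h import *
m=viewer.camera_model("wrist"); print(np.array(m["world_from_camera"])[:3,3]-arm.observe()["eef_pos"])
E
```

```text
[0.00370553 0.07674518 0.14335227]
```

Emit:
drive_tool:
  commands:
    - [0.7,1,25,0,0]
    - [0.7,1,50,-20,0]
    - [0.7,0,64,-50,0]
    - [0.7,0,64,-70,0]
    - [0.7,0,64,-80,0]

```text
time_s: 5.85
eef_pos: [0.466, -0.1668, 0.2706]
orientation: [-2.283, -2.156, 0.002]
ft_force: [0.2, 0.2, -0.6]
grip_width: 0.0597
finger_force: 0.0
```

Emit:
drive_tool:
  commands:
    - [0.7,2.5,-1,-15,0]
    - [0.7,2.5,-1,-30,0]
    - [0.7,2.5,-1,-45,0]
    - [0.7,2.5,-1,-57,0]
    - [0.7,2.5,-1,-57,0]

```text
time_s: 6.35
eef_pos: [0.4684, -0.1702, 0.2135]
orientation: [-2.286, -2.15, 0.001]
ft_force: [-0.4, -0.5, -0.0]
grip_width: 0.0597
finger_force: 0.0
```

Emit:
drive_tool:
  commands:
    - [0.2,0,0,0,0]
    - [0.1,0,0,0,0]
    - [0.1,0,0,0,0]
    - [0,0,0,0,0]
    - [0,0,0,0,0]
  grip_force: 50

```text
time_s: 6.85
eef_pos: [0.469, -0.1706, 0.2158]
orientation: [2.288, 2.152, -0.001]
ft_force: [-3.4, 0.0, 5.5]
grip_width: 0.0205
finger_force: 48.9
```

Gripped (20.5 mm, 49 N). I'll take baseline pictures of the red pawl, then start winding.

```bash
cat > pw.py <<'E'
from h import *
import sys
o=arm.observe(); print(o["time_s"],o["eef_pos"].round(4),o["ft_force"].round(1),o["grip_width"])
R=lambda p:cv2.inRange(cv2.cvtColor(p,cv2.COLOR_RGB2HSV),(0,140,60),(8,255,255))|cv2.inRange(cv2.cvtColor(p,cv2.COLOR_RGB2HSV),(174,140,60),(180,255,255))
out=[]
for n in("scene","wrist"):
    m,p,d=cap(n); k=R(p); N,l,s,c=cv2.connectedComponentsWithStats(k)
    for i in range(1,N):
        if s[i,4]<4: continue
        q=np.argwhere(l==i)[:,::-1]; P=pts(m,d,q); z=np.median(P,0)
        if .4<z[0]<.6 and -.12<z[1]<.02 and .12<z[2]<.3: print(n,"red",c[i].round(1),s[i],z.round(4))
    np.save(f"{n}_{sys.argv[1]}.npy",p); out.append(p)
a=cv2.resize(out[0][170:260,260:380],(400,300),interpolation=3); b=cv2.resize(out[1],(400,300))
save("pw"+sys.argv[1],np.hstack([a,b]))
E
python3 pw.py 0
```

```text
6.85 [ 0.469  -0.1706  0.2158] [-3.4  0.   5.5] 0.020518376994462753
scene red [315.3 222.2] [315 221   2   4   6] [ 0.4986 -0.0616  0.2223]
wrist red [360.   43.5] [356  39   8  11  58] [ 0.4887 -0.0657  0.2147]
wrist red [383.3  60.2] [371  58  27   6 134] [ 0.5003 -0.0679  0.1928]
```

View pics/pw0.png

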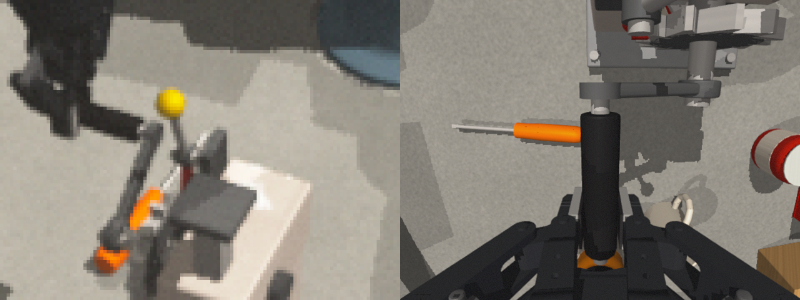

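The pawl is visible at the top of the wrist view, at full-size pixels (356–398, 39–66). I'll wind up about 0.05 rad.

Emit:
drive_tool:
  commands:
    - [0,-0.6,0,-0.9,0]
    - [0,-1.2,0.1,-1.8,0]
    - [0,-1.9,0.1,-2.8,0]
    - [0,-2.5,0.2,-3.8,0]
    - [0,-2.5,0.2,-3.8,0]

```text
time_s: 7.45
eef_pos: [0.4677, -0.1706, 0.2136]
orientation: [2.287, 2.151, 0.001]
ft_force: [-4.0, 1.3, 10.8]
grip_width: 0.0202
finger_force: 49.6
```

```bash
python3 pw.py 1
```

```text
7.45 [ 0.4677 -0.1706  0.2136] [-4.   1.3 10.8] 0.02017686840254294
wrist red [343.1  37.9] [ 324    8   41   54 1394] [ 0.4815 -0.0644  0.2178]
```

View pics/pw1.png

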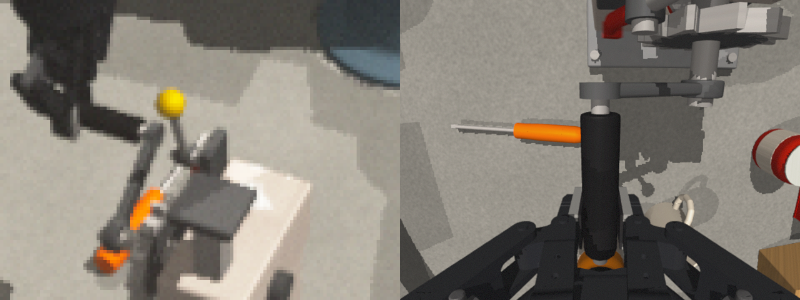

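The pawl (red, at about (615,22) in the right half) has sprung clear of the wheel after about 0.03 rad. I'll compute the lowering arc table.

```bash
python3 - <<'E'
import numpy as np
def t(a,s,n):
    for i in range(n):
        b=a-s; dx=-85*(np.sin(b)-np.sin(a)); dz=85*(np.cos(b)-np.cos(a))
        print(f"{a:.2f}->{b:.2f}: {dx*.998:.1f} {-dx*.065:.2f} {dz:.1f}"); a=b
t(1.0,.1,10)
E
cat > ft.py <<'E'
from h import *
o=arm.observe(); p=o["eef_pos"]; f=o["ft_force"]; ex=np.array([.998,-.065,0])
h=np.array([.5393,-.170,.1682]); x=(p-h)@ex; z=p[2]-h[2]; th=np.arctan2(-x,z); F=f@ex
print("th %.3f r %.1f tang(lowering) %.1f rad %.1f lat %.1f"%(th,1e3*np.hypot(x,z),F*np.cos(th)+f[2]*np.sin(th),-F*np.sin(th)+f[2]*np.cos(th),f[1]), p.round(4),o["grip_width"].round(4))
def nx(s):
    b=th-s; print("next",s,(np.array([-.998*.085*(np.sin(b)-np.sin(th)),.065*.085*(np.sin(b)-np.sin(th)),.085*(np.cos(b)-np.cos(th))])*1e3).round(1))
nx(.1);nx(.05);nx(.04)
E
python3 ft.py
```

```text
1.00->0.90: 4.9 -0.32 6.9
0.90->0.80: 5.6 -0.36 6.4
0.80->0.70: 6.2 -0.40 5.8
0.70->0.60: 6.8 -0.44 5.1
0.60->0.50: 7.2 -0.47 4.4
0.50->0.40: 7.6 -0.50 3.7
0.40->0.30: 8.0 -0.52 2.9
0.30->0.20: 8.2 -0.54 2.1
0.20->0.10: 8.4 -0.55 1.3
0.10->0.00: 8.5 -0.55 0.4Traceback (most recent call last):
  File "ft.py", line 4, in <module>
    print("th %.3f r %.1f tang(lowering) %.1f rad %.1f lat %.1f"%(th,1e3*np.hypot(x,z),F*np.cos(th)+f[2]*np.sin(th),-F*np.sin(th)+f[2]*np.cos(th),f[1]), p.round(4),o["grip_width"].round(4))
                                                                                                                                                                    ^^^^^^^^^^^^^^^^^^^^^
AttributeError: 'float' object has no attribute 'round'
```

Emit:
drive_tool:
  commands:
    - [0,0.7,0,1.6,0]
    - [0,1.4,-0.1,3.2,0]
    - [0,2.1,-0.1,4.8,0]
    - [0,2.8,-0.2,6.4,0]
    - [0,3.5,-0.3,7.9,0]

```text
time_s: 8.05
eef_pos: [0.4736, -0.1709, 0.2222]
orientation: [2.283, 2.148, 0.007]
ft_force: [-0.2, -0.3, 8.6]
grip_width: 0.0205
finger_force: 49.4
```

```bash
sed -i 's/,o\["grip_width"\].round(4))/,o["grip_width"])/' ft.py; python3 ft.py
```

```text
th 0.882 r 84.9 tang(lowering) 6.5 rad 5.6 lat -0.3 [ 0.4736 -0.1709  0.2222] 0.020492378276059924
next 0.1 [ 5.7 -0.4  6.3]
next 0.05 [ 2.8 -0.2  3.2]
next 0.04 [ 2.2 -0.1  2.6]
```

The lowering is controlled, with a steady load of about 6.5 N. Continuing.

Emit:
drive_tool:
  commands:
    - [0,1.1,-0.1,1.3,0]
    - [0,2.3,-0.1,2.6,0]
    - [0,3.4,-0.2,3.9,0]
    - [0,4.5,-0.3,5.2,0]
    - [0,5.6,-0.4,6.4,0]

```text
time_s: 8.55
eef_pos: [0.4797, -0.1713, 0.229]
orientation: [2.283, 2.147, 0.008]
ft_force: [0.2, 0.9, 10.0]
grip_width: 0.0204
finger_force: 49.5
```

Emit:
drive_tool:
  commands:
    - [0,1.2,-0.1,1.2,0]
    - [0,2.5,-0.2,2.4,0]
    - [0,3.7,-0.2,3.5,0]
    - [0,5.0,-0.3,4.7,0]
    - [0,6.2,-0.4,5.8,0]

```text
time_s: 9.05
eef_pos: [0.4866, -0.1717, 0.2353]
orientation: [2.282, 2.146, 0.009]
ft_force: [1.2, 0.4, 9.0]
grip_width: 0.0204
finger_force: 49.5
```

Emit:
drive_tool:
  commands:
    - [0,1.3,-0.1,1.0,0]
    - [0,2.7,-0.2,2.1,0]
    - [0,4.0,-0.3,3.1,0]
    - [0,5.4,-0.4,4.1,0]
    - [0,6.7,-0.4,5.1,0]

```text
time_s: 9.55
eef_pos: [0.4942, -0.1722, 0.2408]
orientation: [2.28, 2.145, 0.012]
ft_force: [1.3, 0.4, 9.0]
grip_width: 0.0203
finger_force: 49.5
```

```bash
python3 ft.py
```

```text
th 0.553 r 85.4 tang(lowering) 5.8 rad 7.0 lat 0.4 [ 0.4942 -0.1722  0.2408] 0.02026308558029527
next 0.1 [ 7.4 -0.5  4.1]
next 0.05 [ 3.7 -0.2  2.1]
next 0.04 [ 2.9 -0.2  1.7]
```

Emit:
drive_tool:
  commands:
    - [0,1.5,-0.1,0.9,0]
    - [0,3.0,-0.2,1.8,0]
    - [0,4.4,-0.3,2.7,0]
    - [0,5.9,-0.4,3.6,0]
    - [0,7.4,-0.5,4.4,0]

```text
time_s: 10.05
eef_pos: [0.5024, -0.1727, 0.2455]
orientation: [2.279, 2.144, 0.014]
ft_force: [3.9, 0.3, 8.0]
grip_width: 0.0204
finger_force: 49.5
```

Emit:
drive_tool:
  commands:
    - [0,1.5,-0.1,0.7,0]
    - [0,3.1,-0.2,1.4,0]
    - [0,4.6,-0.3,2.1,0]
    - [0,6.2,-0.4,2.8,0]
    - [0,7.7,-0.5,3.5,0]

```text
time_s: 10.55
eef_pos: [0.5106, -0.1732, 0.2491]
orientation: [2.278, 2.144, 0.015]
ft_force: [5.1, 0.2, 7.4]
grip_width: 0.0206
finger_force: 49.4
```

Emit:
drive_tool:
  commands:
    - [0,1.6,-0.1,0.5,0]
    - [0,3.2,-0.2,1.1,0]
    - [0,4.8,-0.3,1.6,0]
    - [0,6.4,-0.4,2.1,0]
    - [0,8.0,-0.5,2.6,0]

```text
time_s: 11.05
eef_pos: [0.519, -0.1737, 0.2517]
orientation: [2.278, 2.143, 0.016]
ft_force: [5.0, -0.8, 7.1]
grip_width: 0.0204
finger_force: 49.4
```

```bash
python3 ft.py
```

```text
th 0.235 r 85.9 tang(lowering) 6.5 rad 5.7 lat -0.8 [ 0.519  -0.1737  0.2517] 0.02044081525585582
next 0.1 [ 8.3 -0.5  1.6]
next 0.05 [ 4.1 -0.3  0.9]
next 0.04 [ 3.3 -0.2  0.7]
```

Emit:
drive_tool:
  commands:
    - [0,1.7,-0.1,0.3,0]
    - [0,3.3,-0.2,0.7,0]
    - [0,5.0,-0.3,1.0,0]
    - [0,6.6,-0.4,1.4,0]
    - [0,8.3,-0.5,1.7,0]

```text
time_s: 11.55
eef_pos: [0.5276, -0.1743, 0.2535]
orientation: [2.277, 2.143, 0.017]
ft_force: [7.5, -1.3, 6.4]
grip_width: 0.0204
finger_force: 49.3
```

Emit:
drive_tool:
  commands:
    - [0,0.9,-0.1,0.1,0]
    - [0,1.7,-0.1,0.2,0]
    - [0,2.5,-0.2,0.3,0]
    - [0,3.4,-0.2,0.4,0]
    - [0,4.2,-0.3,0.5,0]

```text
time_s: 12.05
eef_pos: [0.5321, -0.1745, 0.254]
orientation: [2.277, 2.143, 0.018]
ft_force: [6.6, -0.1, 6.5]
grip_width: 0.0204
finger_force: 49.3
```

```bash
python3 ft.py
python3 - <<'E'
from h import *
m,p,d=cap("scene"); save("s3",cv2.resize(p[200:320,270:390],(600,600),interpolation=3))
E
```

```text
th 0.080 r 86.1 tang(lowering) 7.1 rad 5.9 lat -0.1 [ 0.5321 -0.1745  0.254 ] 0.020421732603062105
next 0.1 [ 8.5 -0.6  0.3]
next 0.05 [ 4.2 -0.3  0.2]
next 0.04 [ 3.4 -0.2  0.2]
```

View pics/s3.png

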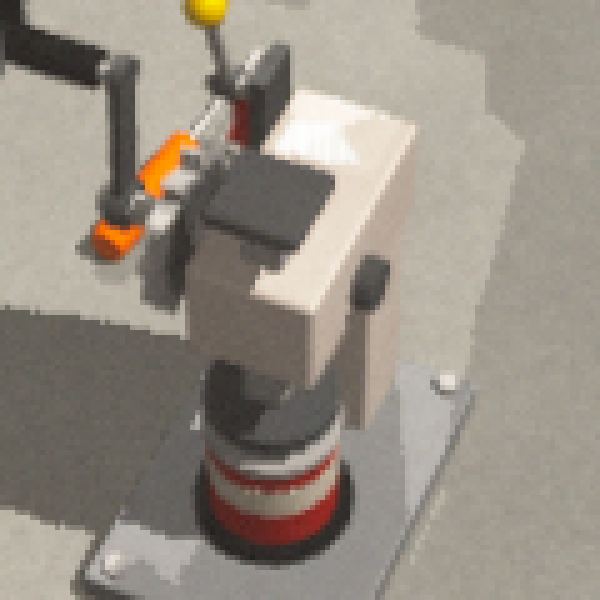

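The crop shows the foot (front rim near row 450) just above the white lid, so landing is close. From here I'll use small steps, reading the force each time.

Emit:
drive_tool:
  commands:
    - [0,0.7,0,0,0]
    - [0,1.4,-0.1,0.1,0]
    - [0,2.1,-0.1,0.1,0]
    - [0,2.8,-0.2,0.1,0]
    - [0,3.5,-0.2,0.1,0]

```text
time_s: 12.6
eef_pos: [0.5359, -0.1748, 0.2543]
orientation: [2.276, 2.142, 0.019]
ft_force: [6.7, -0.4, 6.0]
grip_width: 0.0203
finger_force: 49.3
```

Emit:
drive_tool:
  commands:
    - [0,0.8,0,0,0]
    - [0,1.6,-0.1,0,0]
    - [0,2.4,-0.2,0,0]
    - [0,3.2,-0.2,0,0]
    - [0,4.0,-0.3,0,0]

```text
time_s: 13.1
eef_pos: [0.5401, -0.1751, 0.2544]
orientation: [2.276, 2.142, 0.02]
ft_force: [8.1, -1.1, 6.3]
grip_width: 0.0204
finger_force: 49.3
```

Emit:
drive_tool:
  commands:
    - [0,0.8,0,0,0]
    - [0,1.6,-0.1,-0.1,0]
    - [0,2.4,-0.2,-0.1,0]
    - [0,3.2,-0.2,-0.2,0]
    - [0,4.0,-0.3,-0.2,0]

```text
time_s: 13.6
eef_pos: [0.5443, -0.1753, 0.2543]
orientation: [2.276, 2.142, 0.02]
ft_force: [7.8, -0.5, 5.5]
grip_width: 0.0204
finger_force: 49.3
```

Emit:
drive_tool:
  commands:
    - [0,0.8,0,-0.1,0]
    - [0,1.6,-0.1,-0.1,0]
    - [0,2.4,-0.2,-0.2,0]
    - [0,3.2,-0.2,-0.3,0]
    - [0,4.0,-0.3,-0.4,0]

```text
time_s: 14.1
eef_pos: [0.5485, -0.1756, 0.254]
orientation: [2.276, 2.142, 0.021]
ft_force: [8.0, -0.8, 6.1]
grip_width: 0.0204
finger_force: 49.3
```

Emit:
drive_tool:
  commands:
    - [0,0.8,0,-0.1,0]
    - [0,1.6,-0.1,-0.2,0]
    - [0,2.4,-0.2,-0.3,0]
    - [0,3.2,-0.2,-0.4,0]
    - [0,4.0,-0.3,-0.6,0]

```text
time_s: 14.6
eef_pos: [0.5528, -0.1758, 0.2535]
orientation: [2.275, 2.141, 0.022]
ft_force: [8.8, -0.8, 5.8]
grip_width: 0.0203
finger_force: 49.3
```

Emit:
drive_tool:
  commands:
    - [0,0.8,0,-0.1,0]
    - [0,1.6,-0.1,-0.3,0]
    - [0,2.4,-0.2,-0.4,0]
    - [0,3.2,-0.2,-0.6,0]
    - [0,4.0,-0.3,-0.8,0]

```text
time_s: 15.1
eef_pos: [0.557, -0.1761, 0.2527]
orientation: [2.275, 2.141, 0.022]
ft_force: [8.1, -1.4, 6.5]
grip_width: 0.0203
finger_force: 49.3
```

Emit:
drive_tool:
  commands:
    - [0,0.8,0,-0.2,0]
    - [0,1.6,-0.1,-0.4,0]
    - [0,2.4,-0.2,-0.6,0]
    - [0,3.2,-0.2,-0.8,0]
    - [0,4.0,-0.3,-1.0,0]

```text
time_s: 15.6
eef_pos: [0.5608, -0.1764, 0.2517]
orientation: [2.275, 2.141, 0.022]
ft_force: [7.6, 0.1, 7.9]
grip_width: 0.0205
finger_force: 49.5
```

Emit:
drive_tool:
  commands:
    - [0,0.8,0,-0.2,0]
    - [0,1.5,-0.1,-0.4,0]
    - [0,2.3,-0.2,-0.6,0]
    - [0,3.0,-0.2,-0.8,0]
    - [0,3.7,-0.3,-1.0,0]

```text
time_s: 16.1
eef_pos: [0.561, -0.1764, 0.2515]
orientation: [2.28, 2.146, 0.012]
ft_force: [-2.9, 1.6, 16.9]
grip_width: 0.0201
finger_force: 50.3
```

```bash
python3 ft.py
```

```text
th -0.259 r 86.2 tang(lowering) -7.2 rad 15.5 lat 1.6 [ 0.561  -0.1764  0.2515] 0.020064805960789873
next 0.1 [ 8.1 -0.5 -2.6]
next 0.05 [ 4.1 -0.3 -1.2]
next 0.04 [ 3.3 -0.2 -0.9]
```

Landed: the load reversed with no further movement. I'll ease the command back to unload the handle.

Emit:
drive_tool:
  commands:
    - [0,-0.7,0,0.9,0]
    - [0,-1.2,0.1,1.8,0]
    - [0,-1.4,0.1,2.7,0]
    - [0,-1.4,0.1,3.5,0]
    - [0,-1.4,0.1,3.5,0]

```text
time_s: 16.6
eef_pos: [0.5607, -0.1763, 0.2519]
orientation: [2.279, 2.145, 0.017]
ft_force: [7.4, -0.2, 2.3]
grip_width: 0.0202
finger_force: 48.9
```

```bash
python3 ft.py
```

```text
th -0.255 r 86.5 tang(lowering) 6.6 rad 4.1 lat -0.2 [ 0.5607 -0.1763  0.2519] 0.020218040094205744
next 0.1 [ 8.1 -0.5 -2.5]
next 0.05 [ 4.1 -0.3 -1.2]
next 0.04 [ 3.3 -0.2 -0.9]
```

Emit:
drive_tool:
  commands:
    - [0,0.3,0,0.1,0]
    - [0,0.6,0,0.2,0]
    - [0,0.9,-0.1,0.3,0]
    - [0,1.2,-0.1,0.4,0]
    - [0,1.2,-0.1,0.4,0]

```text
time_s: 17.1
eef_pos: [0.5608, -0.1763, 0.2519]
orientation: [2.281, 2.146, 0.014]
ft_force: [5.0, -0.7, 2.2]
grip_width: 0.0206
finger_force: 49.0
```

```bash
python3 ft.py
```

```text
th -0.255 r 86.5 tang(lowering) 4.3 rad 3.4 lat -0.7 [ 0.5608 -0.1763  0.2519] 0.02064238707643859
next 0.1 [ 8.1 -0.5 -2.6]
next 0.05 [ 4.1 -0.3 -1.2]
next 0.04 [ 3.3 -0.2 -0.9]
```

Emit:
drive_tool:
  commands:
    - [0,0.5,0,0.1,0]
    - [0,0.9,0,0.2,0]
    - [0,1.3,-0.1,0.3,0]
    - [0,1.7,-0.1,0.4,0]
    - [0,1.7,-0.1,0.4,0]

```text
time_s: 17.6
eef_pos: [0.5607, -0.1763, 0.2519]
orientation: [2.283, 2.148, 0.009]
ft_force: [4.8, -1.0, 5.5]
grip_width: 0.0206
finger_force: 49.1
```

```bash
python3 ft.py
```

```text
th -0.254 r 86.4 tang(lowering) 3.3 rad 6.5 lat -1.0 [ 0.5607 -0.1763  0.2519] 0.02063767444590661
next 0.1 [ 8.1 -0.5 -2.5]
next 0.05 [ 4.1 -0.3 -1.2]
next 0.04 [ 3.3 -0.2 -0.9]
```

Emit:
drive_tool:
  commands:
    - [0,0.4,0,0.1,0]
    - [0,0.7,0,0.2,0]
    - [0,1.0,-0.1,0.3,0]
    - [0,1.3,-0.1,0.4,0]
    - [0,1.3,-0.1,0.4,0]

```text
time_s: 18.1
eef_pos: [0.5607, -0.1763, 0.2518]
orientation: [2.285, 2.15, 0.006]
ft_force: [4.3, 1.2, 5.2]
grip_width: 0.0202
finger_force: 49.2
```

```bash
python3 ft.py; python3 -c "
from h import *
o=arm.observe();print(o['torque'],o['ft_force'])"
```

```text
th -0.255 r 86.4 tang(lowering) 2.8 rad 6.1 lat 1.2 [ 0.5607 -0.1763  0.2518] 0.020182118850236398
next 0.1 [ 8.1 -0.5 -2.5]
next 0.05 [ 4.1 -0.3 -1.2]
next 0.04 [ 3.3 -0.2 -0.9]
[ 0.0137875  -0.87861245 -0.05706663] [4.2955012  1.16943903 5.24160944]
```

Emit:
drive_tool:
  commands:
    - [0,0.5,0,0,0]
    - [0,0.9,0,0,0]
    - [0,1.3,-0.1,0,0]
    - [0,1.7,-0.1,0,0]
    - [0,1.7,-0.1,0,0]

```text
time_s: 18.6
eef_pos: [0.5608, -0.1763, 0.2517]
orientation: [2.287, 2.152, 0.001]
ft_force: [0.4, 1.0, 8.6]
grip_width: 0.0206
finger_force: 49.5
```

```bash
python3 ft.py
```

```text
th -0.256 r 86.3 tang(lowering) -1.8 rad 8.4 lat 1.0 [ 0.5608 -0.1763  0.2517] 0.020622487743642958
next 0.1 [ 8.1 -0.5 -2.6]
next 0.05 [ 4.1 -0.3 -1.2]
next 0.04 [ 3.3 -0.2 -0.9]
```

The handle carries no load and the tilt is gone. Releasing, then rising straight up.

Emit:
drive_tool:
  commands:
    - [0.3,0,0,0,0]
    - [0.5,0,0,0,0]
    - [0.6,0,0,0,0]
    - [0.6,0,0,0,0]
    - [0.6,0,0,0,0]

```text
time_s: 19.1
eef_pos: [0.5595, -0.1765, 0.2493]
orientation: [-2.287, -2.152, 0.001]
ft_force: [-0.8, 0.3, -0.2]
grip_width: 0.0513
finger_force: 0.0
```

Emit:
drive_tool:
  commands:
    - [0.6,0,0,15,0]
    - [0.6,0,0,40,0]
    - [0.6,0,0,70,0]
    - [0.6,0,0,100,0]
    - [0.6,0,0,120,0]

```text
time_s: 19.6
eef_pos: [0.5611, -0.1765, 0.3742]
orientation: [2.285, 2.15, 0.004]
ft_force: [1.0, -0.0, 0.1]
grip_width: 0.0511
finger_force: 0.0
```

Emit:
drive_tool:
  commands:
    - [0.6,-10,-30,0,0]
    - [0.6,-20,-60,0,0]
    - [0.6,-30,-80,0,0]
    - [0.6,-30,-80,0,0]
    - [0.6,-30,-80,0,0]

```text
time_s: 20.1
eef_pos: [0.5301, -0.2567, 0.371]
orientation: [2.289, 2.151, 0.002]
ft_force: [-0.0, 0.3, -0.1]
grip_width: 0.051
finger_force: 0.0
```

```bash
python3 pw.py 2; python3 - <<'E'
from h import *
a=np.load("scene_2.npy");b=np.load("wrist_2.npy")
save("end",np.hstack([cv2.resize(a[170:320,240:390],(400,400),interpolation=3),cv2.resize(b,(400,400))]))
E
```

```text
20.1 [ 0.5301 -0.2567  0.371 ] [-0.   0.3 -0.1] 0.051030582922131966
scene red [317.4 224.9] [316 221   3   7  12] [ 0.4848 -0.0595  0.1976]
```

View pics/end.png

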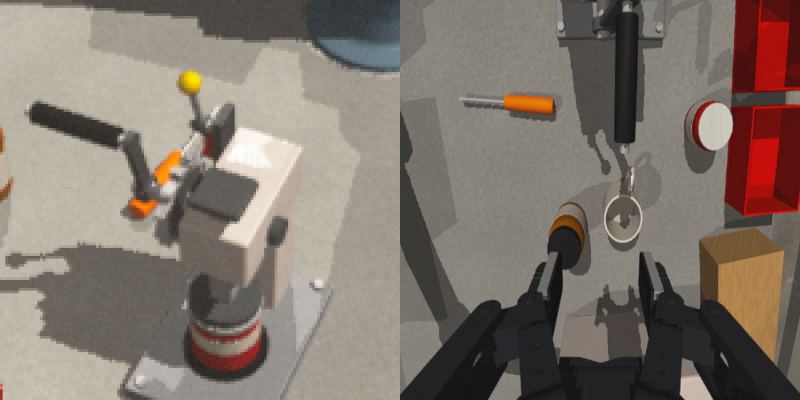

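The scene crop shows the foot on the lid, the knob at release and the crank leaning forward. The bystanders are in place. I'll check that the handle hasn't moved, then hand in.

```bash
python3 - <<'E'
from h import *
for t in range(2):
    m,p,d=cap("wrist")
    vv,uu=np.mgrid[0:480,0:640]; P=pts(m,d,np.c_[uu.ravel(),vv.ravel()])
    k=(p.max(2).ravel()<60)&(P[:,2]>.18)&(P[:,2]<.3)&(P[:,0]>.5)&(P[:,0]<.65)&(P[:,1]>-.19)&(P[:,1]<-.16)&(d.ravel()>0)
    Q=P[k]; print(k.sum(),(Q[:,0].min()+Q[:,0].max())/2,np.percentile(Q[:,2],95)-.011)
E
```

```text
1777 0.5600699414129364 0.2684028426914971
1782 0.5599836217636397 0.26841195556967135
```

```bash
python3 -c "
from h import *
print(arm.sign_off())"
```

```text
the job is handed in; nothing more can be done
None
```

The job is handed in at about 20 s: the lever is at release, the pawl is clear, and the ram rests on the tin with the handle let go and the bystanders untouched. At landing the handle was briefly pushed about 7 N (roughly 20 N on the tin) before I eased off.

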